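Load a test cassette into the bench reader

TASK

Load the test cassette lying on the bench into the reader: feed it nose first, face up, through the slot and slide it in until you feel it latch home against the sprung stop, then let go and leave it latched. How deep home lies differs from reader to reader, so go by feel and push gently, never with more than about 12 N; leave the other things on the bench where they stand.

Things in the scene. Friction and masses are not known exactly. Their poses are not given: they have to be found in the camera images.
- cassette: White flat plastic test cassette, 110 long x 50 wide x 10 mm thick, 40 to 85 g, lying face up on the bench. Origin: middle of its underside; x points along its length to the tapered nose, z up out of the face. A latch groove 8 mm wide, 3 mm deep crosses the face at x = +15 mm; behind it lie a dark window and a round sample port. Can be gripped across its 50 mm width.
- cassette_nose (a point): Middle of the cassette's nose tip at underside height (cassette x = +55 mm). The nose, the last 16 mm, tapers to 38 mm wide and 4 mm thick (1 mm off the underside).
- cassette_tail (a point): Middle of the rear face of the cassette's grip end at underside height (cassette x = -55 mm). The rear face is flat, 50 mm wide, 10 mm high; three low thumb ridges lie on top of the last 12 mm.
- reader: White bench-top cassette reader, fixed, 165 deep x 132 wide, 52 mm high at the front, 73 mm at the back; a black bezel 100 mm wide, 9 to 41 mm above the bench, stands 10 mm out of its front round the slot. Origin: on the bench, straight below the middle of the slot's mouth, in the plane of the bezel's front. x points level into the slot (the push direction), y across it, z up.
- slot_mouth (a point): Middle of the slot's lower edge at the bezel's front, on the slot floor, 12 mm above the bench (axes as the reader's). The slot is 51.6 mm wide, 12 mm high; its mouth is flared by 4 mm at each side over the first 4 mm and by 3 mm at the top. Behind the bezel hangs a light dust flap that the cassette pushes inward.
- tongue_end (a point): Middle of the front edge of the aluminium loading tongue, on its top face: the slot floor carried 50 mm out in front of the bezel (reader x = -50 to 0 mm), 44 mm wide, 3 mm thick, top 12 mm above the bench. The cassette can lie on it, overhanging 3 mm at each side.
- housing_face (a point): Front of the housing above the slot: reader x = 10 mm, 44 mm above the bench. Inside, out of sight, a sprung roller rides on the cassette's face and drops into the groove; then the nose presses a sprung end buffer in by 0.6 mm. The nose meets the buffer 72 to 102 mm behind the bezel's front, as the head was set at service. Latched, 7 to 37 mm of the grip end stays outside.
- housing_back (a point): Middle of the housing's rear edge, reader x = 165 mm, on the bench. Feel of the slot: sliding in takes 2 to 5 N (more if pressed down); with the roller in the groove the resistance climbs at once: at 9 N or more it is latched; past 12 N the buffer (4 N/mm, 3 mm of travel) is soon solid. Let go, the cassette settles back into the latch by itself.
- amber_bottle: Amber glass reagent bottle with black cap, 48 mm wide, 98 mm tall, loose, standing to the left of the reader; origin under its middle. To be left alone.
- capped_vial: Small vial with a blue cap, 26 mm wide, 62 mm tall, loose, standing to the right of the reader; origin under its middle. To be left alone.
- bench_timer: Small white lab timer, 66 x 62 x 18 mm, loose, lying to the left in front of the reader; origin under its middle. To be left alone.

How it is judged:
By the outcome, as a careful person would: the job done as asked, in the order asked, and still so for the second after the job is handed in, with the robot touching nothing.
It also fails if it takes over 61 s, if anything falls off the work surface, if the arm or the gripper's body presses on something with over 40 N, if the wrist force passes 120 N, or if a joint passes its speed limit or range.

ROBOT

A 6-joint arm with a two-finger parallel gripper is mounted at the origin on a cart in front of the work surface, level with it; the furniture and walls round the work are solid. World frame = base frame: x ahead of the robot, y to its left, z up, the work surface at z = 0. Lengths are in m, angles in rad, forces in N, time in s.
With the tool pointing down it reaches from about 0.325 to 0.875 m from the base axis. Payload 4.4 kg.
Tool frame: the origin (TCP) lies at the very end of the fingers, on their centre line; the grasp point (between the pads) lies 19 mm behind it; z points along the fingers, y is the line along which they close (so a half turn about z gives the same grasp; the last joint's range is limited). The gripper opens to 85 mm and grips with 20 to 120 N. Pads are 22 mm wide; open, the fingers measure 114 mm over their backs; the gripper's body (76 mm by 85 mm) begins 54 mm behind the grasp point. The pads swing forward as they close: fully open they stand 13 mm farther back than shut.
Start: joints at [1.054, 0.207, 1.542, -0, 1.393, -0.15], TCP at [0.206, 0.537, 0.231] pointing down, gripper open.
Joint ranges: [-2.73, 2.73], [-0.86, 2.22], [0.23, 2.46], [-1.11, 4.25], [0.08, 2.63], [-2.82, 2.82]. Speed limits (rad/s): [2.79, 2.79, 3.14, 3.14, 3.14, 3.14].

INTERFACE

Orientations are given as a rotation vector (axis times angle).
In Python, from rig import manip gives the robot as it stands. The module is installed in compiled form; this text tells all that it offers.
- The arm moves only by the tool step_arm, never from a script. Its argument "deltas" is a list of rows, each an object with "claw": the opening, from 0 (shut) to 1 (fully open); "xyz": the shift along the tool's x, y, z in units of 25 mm (1.0 is 25 mm), a list of three; "dr": the turn, a rotation vector about the tool's x, y, z in units of 5 degrees (1.0 is 5 degrees), a list of three. A call has exactly 5 rows; each row shifts and turns the commanded pose from where the row before left it, along the tool's axes as they then stand; what a row does not reach is not made up. A row lasts 1/10 s, in which the tool goes at most 50 mm and 8.59 degrees, less where a joint would pass 70% of its speed; a pose out of reach is approached as far as the arm can. A call is refused whole if a number of a shift passes 1 or a number of a turn 1, either way. A call with a gripper value outside its range is refused whole. The fingers move at their own pace and stop on an object; "newtons" is the grip in N (left out, the last holds). Time passes only in rows, so rows that do not move let the fingers close, or fill a call up. It gives the time, the measured TCP pose, the force, the opening and the grip force at its end, in the units of the state.
- manip.get_obs(): the state, without advancing time (a new reading comes with each control period).
- manip.get_image(name): name is "side" or "top" or "wrist"; returns the picture (384x512x3 uint8, red, green, blue); there is no depth.
- manip.get_calibration(name): a dict with "fx", "fy", "cx", "cy" (pixels), "xyz" and "orientation" of the camera in the world; the wrist camera has in their place "T_tool_cam" (4x4, takes a point from camera to tool coordinates, whose origin is the TCP and whose axes are the flange's). Camera axes: x right, y down, z forward; pixel columns grow to the right and rows downward; lengths in m; the calibration is good to about 2 mm. A picture is of the moment at which its call begins: read the wrist's pose just before it. get_calibration takes no time and is no camera call.
- manip.sign_off(): hands the job in; it is judged then, once.
Trained networks look in the newest picture that a camera, given by its name, has taken for a name from the list of things; names that differ only in an ending like _2 or _b are one class to them, and where a whole thing is asked for, a point or a joint stands for the part that bears it (a point fixed in the world has none). Each returns a list of dicts, best first, with "confidence" (0 to 1); they miss things now and then, are a little off and sometimes report something else, mostly with a low value. They report only what shows in the picture. A call takes as long as a camera call.
- manip.look_for(camera, name): "centre" ([row, column] in pixels, amid what is visible of it).
- manip.masks_of(camera, name): "region" (384x512 bool, what is visible of it) and "centre" ([row, column] in pixels, amid what is visible of it).
- manip.landmark_of(camera, name): "centre" ([row, column] in pixels: a listed point, or the origin of a listed thing).
The state is a dict: "time_s": time; "joint_positions": joint angles; "joint_velocities": joint speeds; "joint_efforts": joint torques, N m; "ee_pos": TCP position; "tcp_rot": TCP orientation; "ft_force": force on the tool from outside, world axes, zero at the start; "torque": the same for the moment, N m; "gripper_width": finger opening in m; "gripper_force": force on a finger pad.
Only numpy, scipy, OpenCV 4.12 (cv2) and the standard library are available. Lean on these libraries where they do the work, as an engineer would, in place of code of your own. Each camera call takes 0.05 s, during which the arm holds its last target. There are 200 camera calls.

## Working session

There is one attempt and no reset: what is moved stays moved. The work goes in short steps, Python scripts to look and compute and a tool call to move; the robot and the scene stay as the last step left them, time stands still between calls to the robot, and variables do not carry over. Pictures are saved under pics/ and viewed, at most 10 in all, crops included, and the job is handed in when it is done.

Besides the shell and the picture viewer there is one more tool, called after "Call:" as name([rows], argument=value, ...), one row to a line, values as JSON. step_arm: Moves the arm, as the interface text tells. Its arguments: {"type":"object","properties":{"deltas":{"type":"array"},"newtons":{"type":"number"}},"required":["deltas"]}

```bash
mkdir -p pics; cat > h.py <<'E'
import numpy as np, cv2
from scipy.spatial.transform import Rotation as R
from rig import manip as m
def cam(n, obs=None):
    c=m.get_calibration(n)
    if 'T_tool_cam' in c:
        o=obs or m.get_obs(); T=np.eye(4); T[:3,:3]=R.from_rotvec(o['tcp_rot']).as_matrix(); T[:3,3]=o['ee_pos']
        T=T@np.array(c['T_tool_cam']); return c,T[:3,:3],T[:3,3]
    o=np.array(c['orientation'],float)
    Rm=o if o.shape==(3,3) else R.from_rotvec(o).as_matrix() if o.size==3 else R.from_quat(o).as_matrix()
    return c,Rm,np.array(c['xyz'])
def ray(C,p):
    c,Rm,t=C; d=Rm@np.array([(p[1]-c['cx'])/c['fx'],(p[0]-c['cy'])/c['fy'],1]); return t,d/np.linalg.norm(d)
def plane(C,p,z):
    t,d=ray(C,p); return t+d*(z-t[2])/d[2]
def tri(rs):
    A=sum(np.eye(3)-np.outer(d,d) for t,d in rs); b=sum((np.eye(3)-np.outer(d,d))@t for t,d in rs)
    x=np.linalg.solve(A,b); return x,[np.linalg.norm(np.cross(x-t,d)) for t,d in rs]
def proj(C,X):
    c,Rm,t=C; q=Rm.T@(np.array(X)-t); return np.array([c['cy']+c['fy']*q[1]/q[2],c['cx']+c['fx']*q[0]/q[2]])
E
python3 - <<'E'
from h import *
np.set_printoptions(precision=4,suppress=True)
print(m.get_obs()); 
for n in ['side','top']:
    print(n,m.get_calibration(n))
    cv2.imwrite(f'pics/{n}0.png',m.get_image(n)[:,:,::-1])
print(m.get_calibration('wrist'))
C={n:cam(n) for n in ['side','top']}
for k in ['cassette','cassette_nose','cassette_tail','reader','slot_mouth','tongue_end','housing_face','housing_back','amber_bottle','capped_vial','bench_timer']:
    r={n:m.landmark_of(n,k) for n in C}
    for n in C: print(k,n,[(np.round(x['centre'],1),round(x['confidence'],2)) for x in r[n][:2]])
    if r['side'] and r['top']: print('   ',*tri([ray(C[n],r[n][0]['centre']) for n in C]))
E
```

```text
{'time_s': 0.0, 'joint_positions': array([ 1.0545,  0.2074,  1.543 ,  0.    ,  1.3935, -0.1505]), 'joint_velocities': array([ 0.0012,  0.0009,  0.0011,  0.0011, -0.0003, -0.0003]), 'joint_efforts': array([  0.    , -38.304 , -29.1595,  -0.0001,   0.0107,  -0.    ]), 'ee_pos': array([0.2053, 0.5363, 0.2301]), 'tcp_rot': array([-0.5713, -3.0885,  0.0033]), 'ft_force': array([0.2233, 0.2322, 0.5948]), 'torque': array([-0.0492, -0.0474, -0.0338]), 'gripper_force': 0.0, 'gripper_width': 0.08538833628755606}
side {'fx': 390.4453489061444, 'fy': 390.4453489061444, 'cx': 260.8763515829781, 'cy': 191.03191431867452, 'xyz': array([ 0.4159, -0.838 ,  0.4466]), 'orientation': array([-1.9802,  0.1718, -0.1355])}
top {'fx': 354.20676015478875, 'fy': 354.20676015478875, 'cx': 258.2295069805432, 'cy': 188.4170213148111, 'xyz': array([0.4701, 0.0286, 0.9056]), 'orientation': array([-2.168 ,  2.1394, -0.1481])}
{'fx': 301.0605225092503, 'fy': 301.0605225092503, 'cx': 256.66253814682295, 'cy': 197.31723253239466, 'T_tool_cam': array([[-0.0002, -0.9531, -0.3025,  0.078 ],
       [ 1.    , -0.0003,  0.00
[... 1451 characters left out ...]
62377)]
housing_back side [(array([229.8, 300.6]), 0.61)]
housing_back top []
amber_bottle side [(array([175.7, 257.4]), 0.93)]
amber_bottle top [(array([176.7, 157.7]), 0.62)]
    [ 0.6208  0.288  -0.0044] [np.float64(0.0009946113392741598), np.float64(0.0009946113392742559)]
capped_vial side [(array([233.2, 299.1]), 0.53)]
capped_vial top [(array([168.3, 299.2]), 0.7)]
    [ 0.6508 -0.0809 -0.0055] [np.float64(0.003475356178399904), np.float64(0.0034753561784000003)]
bench_timer side [(array([185.3, 191.7]), 0.58), (array([208. , 243.3]), 0.32)]
bench_timer top [(array([260.6, 169.7]), 0.83)]
    [ 0.4112  0.2474 -0.0071] [np.float64(0.005405736611332195), np.float64(0.005405736611332184)]
```

```bash
python3 - <<'E'
import cv2,numpy as np
a=cv2.imread('pics/top0.png');b=cv2.imread('pics/side0.png')
cv2.imwrite('pics/topc.png',cv2.resize(a[120:290,130:360],None,fx=3.4,fy=3.4,interpolation=2))
E
```

```text
(no output)
```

View pics/topc.png

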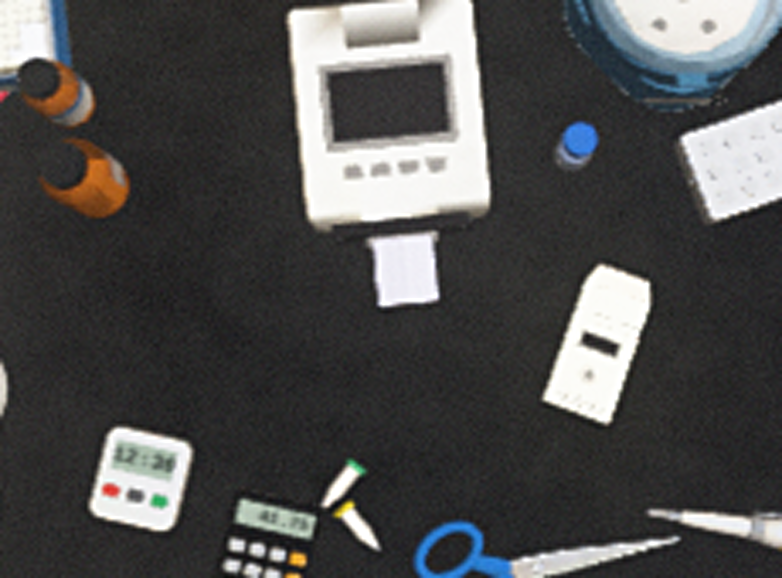

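View pics/side0.png

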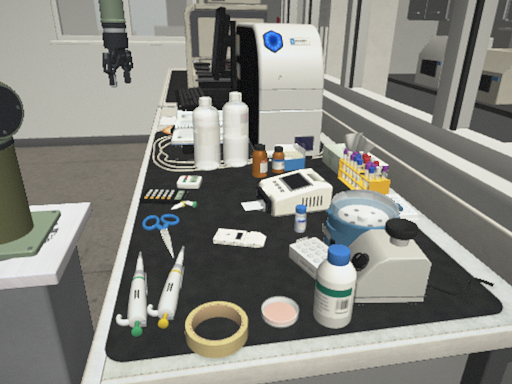

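The crop shows the tongue at about (405,270) and the cassette at about (598,345), nose up and to the right. The side view agrees, with the cassette at (240,238) and the reader at (295,190). I'll move the wrist camera in for finer measurements.

Call:
step_arm([
  {"claw":1,"xyz":[-0.97,-0.97,0],"dr":[0,0,0]},
  {"claw":1,"xyz":[-0.97,-0.97,0],"dr":[0,0,0]},
  {"claw":1,"xyz":[-0.97,-0.97,0],"dr":[0,0,0]},
  {"claw":1,"xyz":[-0.97,-0.97,0],"dr":[0,0,0]},
  {"claw":1,"xyz":[-0.97,-0.97,0],"dr":[0,0,0]},
], newtons=40)

```text
time_s: 1.7
ee_pos: [0.2759, 0.3792, 0.2314]
tcp_rot: [0.571, 3.089, 0.0]
ft_force: [0.6, 1.8, 0.7]
gripper_width: 0.0853
gripper_force: 0.0
```

Call:
step_arm([
  {"claw":1,"xyz":[-0.97,-0.97,0],"dr":[0,0,0]},
  {"claw":1,"xyz":[-0.97,-0.97,0],"dr":[0,0,0]},
  {"claw":1,"xyz":[-0.97,-0.97,0],"dr":[0,0,0]},
  {"claw":1,"xyz":[-0.97,-0.97,0],"dr":[0,0,0]},
  {"claw":1,"xyz":[-0.97,-0.97,0],"dr":[0,0,0]},
])

```text
time_s: 2.2
ee_pos: [0.3458, 0.2225, 0.2315]
tcp_rot: [0.571, 3.088, 0.001]
ft_force: [1.0, -0.2, -0.5]
gripper_width: 0.0852
gripper_force: 0.0
```

Call:
step_arm([
  {"claw":0.75,"xyz":[-0.97,-0.97,0],"dr":[0,0,0]},
  {"claw":0.75,"xyz":[-0.97,-0.97,0],"dr":[0,0,0]},
  {"claw":0.75,"xyz":[-0.97,-0.97,0],"dr":[0,0,0]},
  {"claw":0.75,"xyz":[-0.97,-0.97,0],"dr":[0,0,0]},
  {"claw":0.75,"xyz":[-0.97,-0.97,0],"dr":[0,0,0]},
])

```text
time_s: 2.7
ee_pos: [0.4157, 0.0658, 0.2316]
tcp_rot: [0.571, 3.088, 0.0]
ft_force: [0.2, -0.2, 0.2]
gripper_width: 0.0638
gripper_force: 0.0
```

```bash
cat > look.py <<'E'
from h import *
import sys,pickle,os
np.set_printoptions(precision=4,suppress=True)
tag=sys.argv[1]; o=m.get_obs(); print(o['time_s'],o['ee_pos'],o['tcp_rot'],o['gripper_width'])
im=m.get_image('wrist'); cv2.imwrite(f'pics/w{tag}.png',im[:,:,::-1])
C=cam('wrist',o); D={}
zs=dict(cassette=0,cassette_nose=0,cassette_tail=0,slot_mouth=.012,tongue_end=.012,housing_face=.044)
for k,z in zs.items():
    r=m.landmark_of('wrist',k)
    for x in r[:1]:
        D[k]=ray(C,x['centre']); print(k,np.round(x['centre'],1),round(x['confidence'],2),plane(C,x['centre'],z))
pickle.dump((D,C),open(f'w{tag}.pkl','wb'))
E
python3 look.py 1
```

```text
2.7 [0.4157 0.0658 0.2316] [0.5715 3.0882 0.0004] 0.06376933569438199
cassette [268.1 172.4] 0.56 [ 0.5094 -0.0973  0.    ]
cassette_nose [299.6 175.9] 0.93 [ 0.5585 -0.1154  0.    ]
cassette_tail [233.5 169.4] 0.69 [ 0.4598 -0.0778  0.    ]
slot_mouth [281.5 292.5] 0.88 [0.5828 0.0551 0.012 ]
tongue_end [260.8 276.7] 0.84 [0.5446 0.0456 0.012 ]
housing_face [306.1 298.4] 0.57 [0.5993 0.0537 0.044 ]
```

Call:
step_arm([
  {"claw":0.75,"xyz":[-0.8,-0.92,0.4],"dr":[0,0,0]},
  {"claw":0.75,"xyz":[-0.8,-0.92,0.4],"dr":[0,0,0]},
  {"claw":0.75,"xyz":[-0.8,-0.92,0.4],"dr":[0,0,0]},
  {"claw":0.75,"xyz":[-0.8,-0.92,0.4],"dr":[0,0,0]},
  {"claw":0.75,"xyz":[-0.8,-0.92,0.4],"dr":[0,0,0]},
])

```text
time_s: 3.55
ee_pos: [0.4678, -0.0758, 0.181]
tcp_rot: [0.568, 3.09, 0.0]
ft_force: [0.3, 0.4, 0.2]
gripper_width: 0.0639
gripper_force: 0.0
```

```bash
python3 look.py 2; python3 - <<'E'
from h import *
import pickle
np.set_printoptions(precision=4,suppress=True)
a,b=[pickle.load(open(f'w{i}.pkl','rb'))[0] for i in '12']
for k in a:
    if k in b: print(k,*tri([a[k],b[k]]))
im=cv2.imread('pics/w2.png'); cv2.imwrite('pics/w2b.png',cv2.resize(im,None,fx=1.5,fy=1.5))
E
```

```text
3.55 [ 0.4678 -0.0758  0.181 ] [0.5677 3.0895 0.0004] 0.06389774227378942
cassette [219.8 256.1] 0.92 [ 0.5164 -0.0949  0.    ]
cassette_nose [258.1 254.5] 0.68 [ 0.5621 -0.1144 -0.    ]
cassette_tail [170.9 254.9] 0.65 [ 0.462  -0.0756  0.    ]
slot_mouth [235.5 403.8] 0.57 [0.5893 0.0565 0.012 ]
tongue_end [200.3 385.2] 0.57 [0.5406 0.0466 0.012 ]
housing_face [254.7 423. ] 0.82 [0.598  0.0597 0.044 ]
cassette [ 0.5108 -0.0946  0.0053] [np.float64(0.003453944810908629), np.float64(0.0034539448109084992)]
cassette_nose [ 0.5587 -0.1139  0.003 ] [np.float64(0.0016865070943718554), np.float64(0.0016865070943719823)]
cassette_tail [ 0.4597 -0.0755  0.0045] [np.float64(0.0013109857434011828), np.float64(0.0013109857434013142)]
slot_mouth [0.5852 0.0553 0.0134] [np.float64(0.0027647522591335723), np.float64(0.002764752259133561)]
tongue_end [0.5405 0.0459 0.016 ] [np.float64(0.0016148274830581257), np.float64(0.0016148274830580023)]
housing_face [0.5897 0.0551 0.056 ] [np.float64(0.00027925554033686955), np.float64(0.0002792555403366997)]
```

View pics/w2b.png

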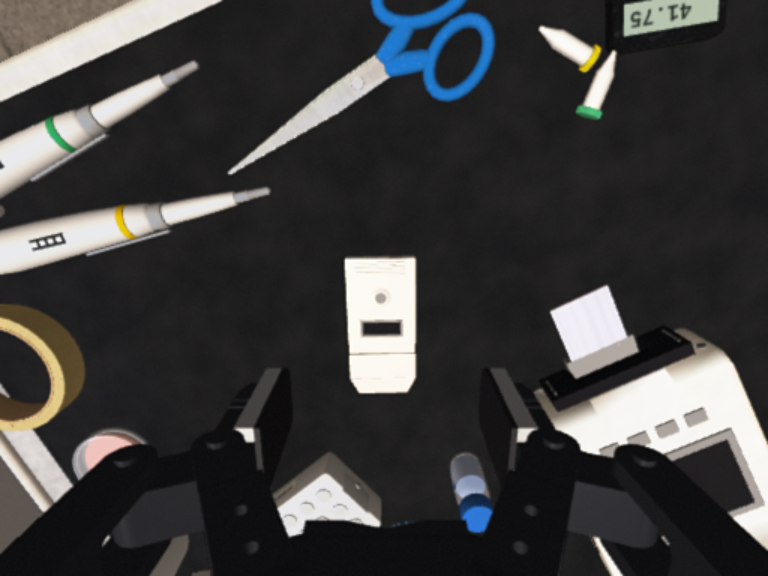

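The wrist view at 1.5x shows the cassette centred, tail at (380,258) and nose at (383,392). The tongue's front edge runs (551,311) to (608,287), with the bezel behind it. I'll refine both poses from their outlines.

```bash
python3 - <<'E'
from h import *
import pickle
np.set_printoptions(precision=4,suppress=True)
for t,cnm in (('1','w1'),('2','w2'),('t','top0')):
    im=cv2.imread(f'pics/{cnm}.png').astype(int); 
    C=pickle.load(open(f'w{t}.pkl','rb'))[1] if t!='t' else cam('top')
    b,g,r=im[:,:,0],im[:,:,1],im[:,:,2]
    for nm,X,z,mask in (('tongue',(.56,.05,.012),.012,(b>150)&(b-r>8)),('cass',(.512,-.095,.01),.01,(r>140)&(r-b>-3))):
        mask=mask.astype(np.uint8); n,l,s,c=cv2.connectedComponentsWithStats(mask)
        p=proj(C,X); d=np.hypot(c[:,1]-p[0],c[:,0]-p[1])+1000*(s[:,4]<40); i=d.argmin()
        ct=max(cv2.findContours((l==i).astype(np.uint8),0,1)[0],key=len)[:,0,::-1]
        W=np.array([plane(C,q,z)[:2] for q in ct])
        (cx,cy),wh,a=cv2.minAreaRect((W*1000).astype(np.float32)); bp=cv2.boxPoints(((cx,cy),wh,a))
        print(cnm,nm,'px',p,s[i],'c',(round(cx,1),round(cy,1)),'wh',np.round(wh,1),'ang',round(a,1)); print(bp.round(1).tolist())
E
```

```text
w1 tongue px [269.1258 283.5653] [     0      0    512    384 194857] c (492.0, 35.4) wh [803.6 523.3] ang 69.0
[[103.5, -245.6999969482422], [592.0, -433.6000061035156], [880.4000244140625, 316.5], [392.0, 504.29998779296875]]
w1 cass px [272.9293 172.8214] [157 285  13  10  87] c (531.3, -119.2) wh [16.5 14.7] ang 69.0
[[521.4000244140625, -124.19999694824219], [535.2000122070312, -129.5], [541.0999755859375, -114.0999984741211], [527.2999877929688, -108.80000305175781]]
w2 tongue px [214.7732 392.2829] [304 317  19  15 210] c (667.8, -76.5) wh [23.8 19.6] ang 86.4
[[657.2999877929688, -87.69999694824219], [676.7999877929688, -89.0], [678.2999877929688, -65.19999694824219], [658.7999877929688, -64.0]]
w2 cass px [219.7713 254.6172] [ 230  172   47   90 3798] c (510.3, -95.4) wh [ 49.9 107.6] ang 70.3
[[451.29998779296875, -100.80000305175781], [552.5, -137.10000610351562], [569.4000244140625, -90.0999984741211], [468.1000061035156, -53.79999923706055]]
top0 tongue px [200.1747 248.7285] [     0      0    512    384 192925] c (616.8, 30.2) wh [ 989.5 1401. ] ang 0.9
[[110.9000015258789, 722.5999755859375], [133.39999389648438, -678.2000122070312], [1122.800048828125, -662.2000122070312], [1100.199951171875, 738.5999755859375]]
top0 cass px [219.9654 305.9137] [290 198  31  47 844] c (511.9, -95.4) wh [ 52.  110.6] ang 70.3
[[451.1000061035156, -101.19999694824219], [555.0999755859375, -138.5], [572.7000122070312, -89.5999984741211], [468.6000061035156, -52.20000076293945]]
```

Call:
step_arm([
  {"claw":0.7,"xyz":[-0.1,-0.08,1],"dr":[0,0,-0.1]},
  {"claw":0.7,"xyz":[-0.1,-0.08,1],"dr":[0,0,-0.12]},
  {"claw":0.7,"xyz":[0,0,1],"dr":[0,0,0]},
  {"claw":0.7,"xyz":[0,0,1],"dr":[0,0,0]},
  {"claw":0.7,"xyz":[0,0,1],"dr":[0,0,0]},
])

```text
time_s: 4.4
ee_pos: [0.4711, -0.0804, 0.0561]
tcp_rot: [0.539, 3.094, -0.0]
ft_force: [0.7, 0.0, -0.3]
gripper_width: 0.0595
gripper_force: 0.0
```

Call:
step_arm([
  {"claw":0.7,"xyz":[0,0,0.9],"dr":[0,0,0]},
  {"claw":0.7,"xyz":[0,0,0.7],"dr":[0,0,0]},
  {"claw":0.7,"xyz":[0,0,0.3],"dr":[0,0,0]},
  {"claw":0.7,"xyz":[0,0,0.15],"dr":[0,0,0]},
  {"claw":0.7,"xyz":[0,0,0.05],"dr":[0,0,0]},
])

```text
time_s: 4.9
ee_pos: [0.4713, -0.0812, 0.0043]
tcp_rot: [0.54, 3.094, -0.0]
ft_force: [-0.9, 0.5, -0.3]
gripper_width: 0.0601
gripper_force: 0.0
```

```bash
python3 - <<'E'
from h import *
o=m.get_obs(); print(o['time_s'],o['ee_pos'],o['tcp_rot'],o['gripper_width'],o['ft_force'])
im=m.get_image('wrist')[:,:,::-1]; cv2.imwrite('pics/w3.png',cv2.resize(im[140:384,140:380],None,fx=2.4,fy=2.4))
E
```

```text
4.9 [ 0.47127177 -0.08122673  0.00426236] [ 5.40256509e-01  3.09381285e+00 -2.44885545e-04] 0.060071573631874854 [-0.93129552  0.47880551 -0.31460575]
```

View pics/w3.png

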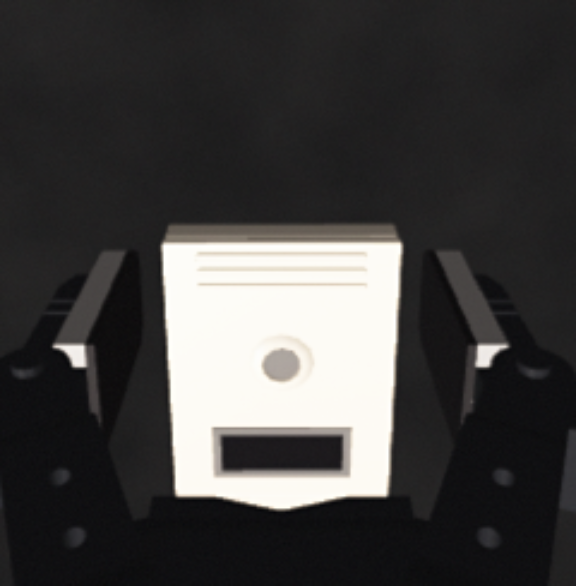

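The cassette lies centred between the pads, tail edge at (282,240) in the crop. I'll go down a little more and close.

Call:
step_arm([
  {"claw":0.66,"xyz":[0,0,0.12],"dr":[0,0,0]},
  {"claw":0.4,"xyz":[0,0,0],"dr":[0,0,0]},
  {"claw":0.4,"xyz":[0,0,0],"dr":[0,0,0]},
  {"claw":0.4,"xyz":[0,0,0],"dr":[0,0,0]},
  {"claw":0.4,"xyz":[0,0,0],"dr":[0,0,0]},
], newtons=40)

```text
time_s: 5.45
ee_pos: [0.4716, -0.0818, 0.0016]
tcp_rot: [0.542, 3.093, -0.0]
ft_force: [-0.0, 0.8, 5.9]
gripper_width: 0.0487
gripper_force: 41.8
```

Call:
step_arm([
  {"claw":0.4,"xyz":[0,0,-0.2],"dr":[0,0,0]},
  {"claw":0.4,"xyz":[0,0,-0.4],"dr":[0,0,0]},
  {"claw":0.4,"xyz":[0,0,-0.8],"dr":[0,0,0]},
  {"claw":0.4,"xyz":[0,0,-0.8],"dr":[0,0,0]},
  {"claw":0.4,"xyz":[0,0,-0.2],"dr":[0,0,0]},
])

```text
time_s: 5.95
ee_pos: [0.4725, -0.0821, 0.0632]
tcp_rot: [0.541, 3.09, -0.001]
ft_force: [1.0, 0.3, -0.1]
gripper_width: 0.0487
gripper_force: 41.5
```

```bash
python3 - <<'E'
from h import *
import pickle
np.set_printoptions(precision=4,suppress=True)
# reader geometry from tongue corners, from w2 via edges at subpixel: crops for viewing plus network landmarks again
o=m.get_obs(); print(o['time_s'],o['ee_pos'],o['tcp_rot'],o['gripper_width'],o['ft_force'])
im2=cv2.imread('pics/w2.png')[185:265,345:470]; im1=cv2.imread('pics/w1.png')[240:320,250:330]
a=cv2.resize(im2,None,fx=4,fy=4,interpolation=2); b=cv2.resize(im1,None,fx=4,fy=4,interpolation=2)
t=m.get_image('top')[:,:,::-1]; t0=cv2.imread('pics/top0.png')
b2=cv2.resize(t0[170:220,220:290],None,fx=6,fy=6,interpolation=2)
w=m.get_image('wrist')[:,:,::-1]; w=cv2.resize(w[140:384,140:380],(300,300))
H=np.zeros((600,800,3),np.uint8); H[:320,:500]=a; H[320:600,:320]=b[:280,:]; H[300:600,500:800]=w; 
cv2.imwrite('pics/mix.png',H); cv2.imwrite('pics/tc.png',b2)
E
```

```text
5.95 [ 0.4725 -0.0821  0.0632] [ 0.5409  3.0901 -0.0013] 0.04871247891843523 [ 0.9986  0.2674 -0.149 ]
```

View pics/mix.png

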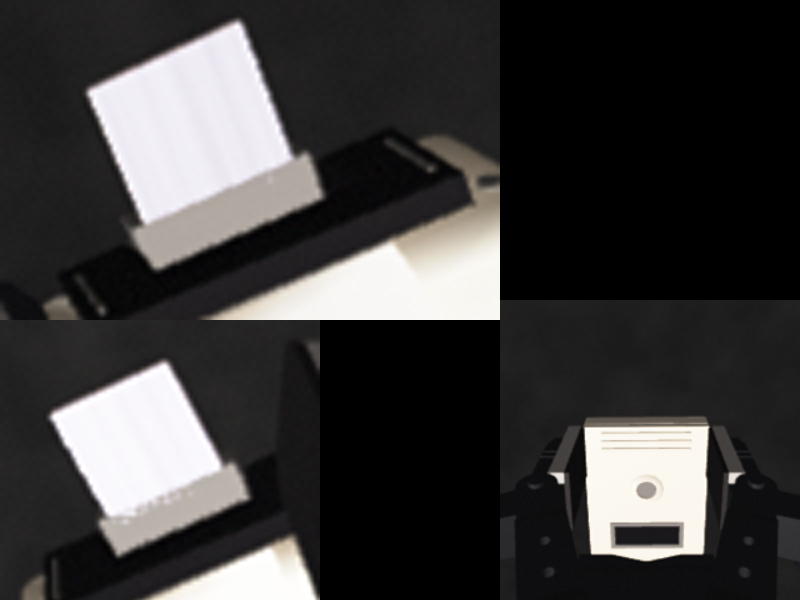

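The cassette is held squarely (lower right). The tongue corners show clearly in both enlarged wrist views, so I'll triangulate them.

```bash
python3 - <<'E'
from h import *
import pickle
np.set_printoptions(precision=4,suppress=True)
C1,C2=[pickle.load(open(f'w{i}.pkl','rb'))[1] for i in '12']
P2=[(207.5,367),(189.5,405.5),(241.25,381.5),(224.25,418)]
P1=[(263.75,262.5),(250,291.5),(288.75,276.75),(276.25,305.25)]
a=[plane(C1,p,.012)[:2] for p in P1];b=[plane(C2,p,.012)[:2] for p in P2]
for i in range(4): print(a[i],b[i],*tri([ray(C1,P1[i]),ray(C2,P2[i])]))
for q in (a,b):
    f=(q[0]+q[1])/2; k=(q[2]+q[3])/2; d=k-f; w=q[1]-q[0]; w2=q[3]-q[2]; s0=q[2]-q[0]; s1=q[3]-q[1]
    print('front',f,'back',k,'len',np.linalg.norm(d),'width',np.linalg.norm(w),np.linalg.norm(w2),'yaws',[round(float(np.degrees(np.arctan2(*v[::-1]))),1) for v in (d,s0,s1,[w[1],-w[0]],[w2[1],-w2[0]])])
E
```

```text
[0.5419 0.026 ] [0.5417 0.026 ] [0.5418 0.026  0.0119] [np.float64(9.612158809142705e-05), np.float64(9.612158809140292e-05)]
[0.5364 0.0696] [0.5364 0.07  ] [0.536  0.0697 0.0128] [np.float64(4.9393442229844534e-05), np.float64(4.939344222985121e-05)]
[0.586  0.0307] [0.5874 0.0311] [0.5863 0.0308 0.0126] [np.float64(0.000588929047226616), np.float64(0.0005889290472266778)]
[0.5812 0.0742] [0.5814 0.0743] [0.5812 0.0742 0.0122] [np.float64(7.169252568313793e-05), np.float64(7.169252568308039e-05)]
front [0.5391 0.0478] back [0.5836 0.0525] len 0.044727500882126243 width 0.04391210667352028 0.04374611873467019 yaws [6.0, 6.1, 5.9, 7.2, 6.2]
front [0.5391 0.048 ] back [0.5844 0.0527] len 0.0455742337869101 width 0.04433503198494825 0.04360439465916011 yaws [6.0, 6.5, 5.5, 6.8, 7.9]
```

View pics/tc.png

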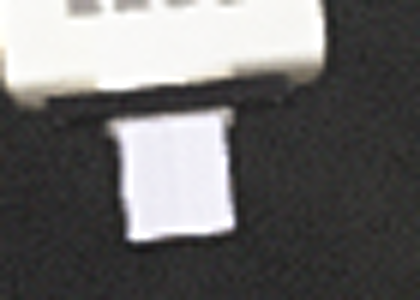

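Call:
step_arm([
  {"claw":0.4,"xyz":[0,0,0],"dr":[0,0,-1]},
  {"claw":0.4,"xyz":[0,0,0],"dr":[0,0,-1]},
  {"claw":0.4,"xyz":[0,0,0],"dr":[0,0,-1]},
  {"claw":0.4,"xyz":[0,0,0],"dr":[0,0,-1]},
  {"claw":0.4,"xyz":[0,0,0],"dr":[0,0,-1]},
])

```text
time_s: 6.55
ee_pos: [0.4695, -0.0811, 0.0594]
tcp_rot: [0.146, -3.136, -0.002]
ft_force: [-0.2, 0.1, -0.4]
gripper_width: 0.0489
gripper_force: 41.4
```

Call:
step_arm([
  {"claw":0.4,"xyz":[-0.2,0.98,0],"dr":[0,0,-0.22]},
  {"claw":0.4,"xyz":[-0.2,0.98,0],"dr":[0,0,0]},
  {"claw":0.4,"xyz":[-0.2,0.98,0],"dr":[0,0,0]},
  {"claw":0.4,"xyz":[-0.2,0.98,0.5],"dr":[0,0,0]},
  {"claw":0.4,"xyz":[-0.2,0.98,0.5],"dr":[0,0,0]},
])

```text
time_s: 7.05
ee_pos: [0.4821, 0.0439, 0.0347]
tcp_rot: [0.17, -3.136, -0.0]
ft_force: [-0.1, -0.5, -0.4]
gripper_width: 0.0482
gripper_force: 41.5
```

```bash
cat > where.py <<'E'
from h import *
np.set_printoptions(precision=4,suppress=True)
M=np.array([.5888,.0533,0]); y=np.radians(6.2); d=np.array([np.cos(y),np.sin(y),0]); l=np.array([-d[1],d[0],0])
o=m.get_obs(); e=o['ee_pos']-M; f=o['ft_force']
T=R.from_rotvec(o['tcp_rot']).as_matrix()
print('t',round(o['time_s'],2),'reader xyz mm',np.round([e@d*1e3,e@l*1e3,e[2]*1e3],1),'fwd yaw',np.degrees(np.arctan2(-T[1,0],-T[0,0])),'toolz',T[:,2],'w',o['gripper_width'],'F',np.round([f@d,f@l,f[2]],1))
E
python3 where.py; python3 - <<'E'
from h import *
o=m.get_obs(); im=m.get_image('wrist')[:,:,::-1]; cv2.imwrite('pics/w5.png',cv2.resize(im,None,fx=1.5,fy=1.5))
E
```

```text
t 7.05 reader xyz mm [-107.     2.2   34.7] fwd yaw 6.223881808065798 toolz [-0.0011  0.0001 -1.    ] w 0.04818000543194867 F [-0.2 -0.5 -0.4]
```

View pics/w5.png

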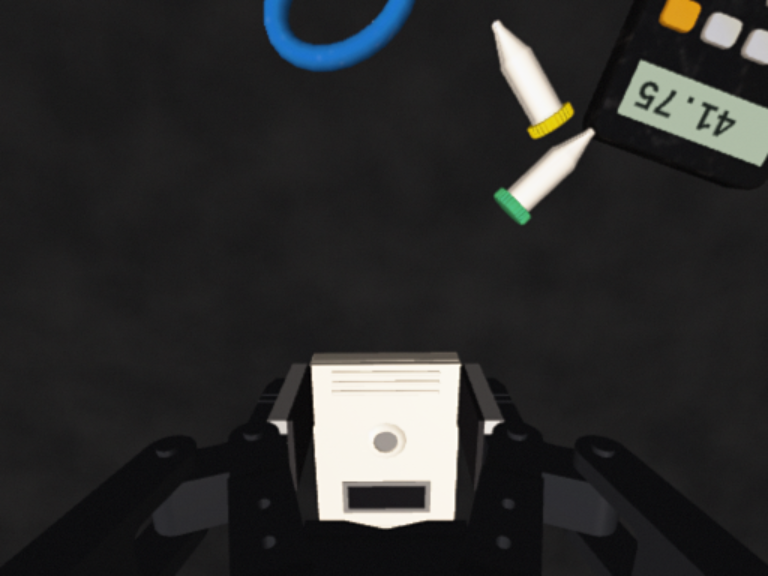

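The cassette sits square in the pads, tail edge at (385,360) and centred at column 385. Next: correct 2 mm sideways and lower onto the tongue.

Call:
step_arm([
  {"claw":0.4,"xyz":[0,-0.09,0],"dr":[0,0,0]},
  {"claw":0.4,"xyz":[0,0,0.3],"dr":[0,0,0]},
  {"claw":0.4,"xyz":[0,0,0.3],"dr":[0,0,0]},
  {"claw":0.4,"xyz":[0,0,0.2],"dr":[0,0,0]},
  {"claw":0.4,"xyz":[0,0,0],"dr":[0,0,0]},
])

```text
time_s: 7.6
ee_pos: [0.4821, 0.0401, 0.0148]
tcp_rot: [0.169, -3.135, -0.0]
ft_force: [0.1, 0.3, -0.9]
gripper_width: 0.0486
gripper_force: 41.5
```

```bash
python3 where.py
```

```text
t 7.6 reader xyz mm [-107.5   -1.6   14.8] fwd yaw 6.172880035647994 toolz [-0.0022  0.0001 -1.    ] w 0.04855389781688769 F [ 0.1  0.3 -0.9]
```

Call:
step_arm([
  {"claw":0.4,"xyz":[0,0.06,0],"dr":[0,0,0]},
  {"claw":0.4,"xyz":[-0.2,0,0],"dr":[0,0,0]},
  {"claw":0.4,"xyz":[-0.2,0,0],"dr":[0,0,0]},
  {"claw":0.4,"xyz":[-0.2,0,0],"dr":[0,0,0]},
  {"claw":0.4,"xyz":[-0.2,0,0],"dr":[0,0,0]},
])

```text
time_s: 8.1
ee_pos: [0.5037, 0.0444, 0.0161]
tcp_rot: [-0.171, 3.136, -0.0]
ft_force: [-0.2, -0.1, -0.4]
gripper_width: 0.0482
gripper_force: 41.5
```

```bash
python3 where.py
```

```text
t 8.1 reader xyz mm [-85.6   0.4  16.1] fwd yaw 6.246128375272082 toolz [ 0.0009 -0.0001 -1.    ] w 0.04820225306400634 F [-0.2 -0.1 -0.4]
```

Call:
step_arm([
  {"claw":0.4,"xyz":[0,0,0.05],"dr":[0,0,0]},
  {"claw":0.4,"xyz":[-0.1,0,0],"dr":[0,0,0]},
  {"claw":0.4,"xyz":[-0.1,0,0],"dr":[0,0,0]},
  {"claw":0.4,"xyz":[-0.1,0,0],"dr":[0,0,0]},
  {"claw":0.4,"xyz":[-0.1,0,0],"dr":[0,0,0]},
])

```text
time_s: 8.6
ee_pos: [0.5107, 0.0449, 0.0138]
tcp_rot: [0.171, -3.132, 0.001]
ft_force: [-6.8, -4.1, 0.5]
gripper_width: 0.0485
gripper_force: 41.6
```

```bash
python3 where.py
```

```text
t 8.6 reader xyz mm [-78.5   0.1  13.8] fwd yaw 6.26316749566481 toolz [-0.0049 -0.0012 -1.    ] w 0.04853810574595994 F [-7.2 -3.4  0.5]
```

Call:
step_arm([
  {"claw":0.4,"xyz":[0.04,-0.04,0],"dr":[0,0,0]},
  {"claw":0.4,"xyz":[0,-0.04,0],"dr":[0,0,0]},
  {"claw":0.4,"xyz":[0,0,0],"dr":[0,0,0]},
  {"claw":0.4,"xyz":[-0.04,0,0],"dr":[0,0,0]},
  {"claw":0.4,"xyz":[0,0,0],"dr":[0,0,0]},
])

```text
time_s: 9.1
ee_pos: [0.5134, 0.0435, 0.0148]
tcp_rot: [-0.171, 3.136, -0.0]
ft_force: [1.0, 0.4, -0.3]
gripper_width: 0.0485
gripper_force: 41.6
```

```bash
python3 where.py
```

```text
t 9.1 reader xyz mm [-76.   -1.6  14.8] fwd yaw 6.244127807053965 toolz [ 0.001  0.    -1.   ] w 0.048526556306725185 F [ 1.   0.2 -0.3]
```

Force gone after the 1.6 mm correction. Advance on slowly.

Call:
step_arm([
  {"claw":0.4,"xyz":[-0.08,0,0],"dr":[0,0,0]},
  {"claw":0.4,"xyz":[-0.08,0,0],"dr":[0,0,0]},
  {"claw":0.4,"xyz":[-0.08,0,0],"dr":[0,0,0]},
  {"claw":0.4,"xyz":[-0.08,0,0],"dr":[0,0,0]},
  {"claw":0.4,"xyz":[-0.04,0,0],"dr":[0,0,0]},
])

```text
time_s: 9.6
ee_pos: [0.5222, 0.0445, 0.0146]
tcp_rot: [-0.171, 3.137, -0.0]
ft_force: [1.1, 1.1, -0.9]
gripper_width: 0.0485
gripper_force: 41.6
```

```bash
python3 where.py
```

```text
t 9.6 reader xyz mm [-67.2  -1.6  14.6] fwd yaw 6.242973230413874 toolz [ 0.0003 -0.     -1.    ] w 0.04848662420274576 F [ 1.2  0.9 -0.9]
```

Call:
step_arm([
  {"claw":0.4,"xyz":[-0.08,0,0],"dr":[0,0,0]},
  {"claw":0.4,"xyz":[-0.08,0,0],"dr":[0,0,0]},
  {"claw":0.4,"xyz":[-0.08,0,0],"dr":[0,0,0]},
  {"claw":0.4,"xyz":[-0.08,0,0],"dr":[0,0,0]},
  {"claw":0.4,"xyz":[-0.08,0,0],"dr":[0,0,0]},
])

```text
time_s: 10.1
ee_pos: [0.5319, 0.0455, 0.0145]
tcp_rot: [0.171, -3.137, 0.0]
ft_force: [0.3, -0.3, -1.1]
gripper_width: 0.0488
gripper_force: 41.5
```

```bash
python3 where.py
```

```text
t 10.1 reader xyz mm [-57.4  -1.6  14.5] fwd yaw 6.241256347155685 toolz [-0.0001 -0.     -1.    ] w 0.04876440229066171 F [ 0.3 -0.3 -1.1]
```

Call:
step_arm([
  {"claw":0.4,"xyz":[-0.07,0,0],"dr":[0,0,0]},
  {"claw":0.4,"xyz":[-0.07,0,0],"dr":[0,0,0]},
  {"claw":0.4,"xyz":[-0.07,0,0],"dr":[0,0,0]},
  {"claw":0.4,"xyz":[-0.07,0,0],"dr":[0,0,0]},
  {"claw":0.4,"xyz":[-0.07,0,0],"dr":[0,0,0]},
])

```text
time_s: 10.6
ee_pos: [0.5407, 0.0465, 0.0145]
tcp_rot: [-0.171, 3.137, -0.0]
ft_force: [0.1, 0.7, -1.2]
gripper_width: 0.0484
gripper_force: 41.5
```

```bash
python3 where.py
```

```text
t 10.6 reader xyz mm [-48.6  -1.6  14.5] fwd yaw 6.241565952753455 toolz [ 0.0001  0.     -1.    ] w 0.0483779710044704 F [ 0.2  0.6 -1.2]
```

Call:
step_arm([
  {"claw":0.72,"xyz":[0,0,0],"dr":[0,0,0]},
  {"claw":0.72,"xyz":[0,0,0],"dr":[0,0,0]},
  {"claw":0.72,"xyz":[0,0,0],"dr":[0,0,0]},
  {"claw":0.72,"xyz":[0,0,-0.4],"dr":[0,0,0]},
  {"claw":0.72,"xyz":[0,0,-0.9],"dr":[0,0,0]},
])

```text
time_s: 11.1
ee_pos: [0.5384, 0.0466, 0.046]
tcp_rot: [0.171, -3.132, -0.001]
ft_force: [-0.3, -0.0, 0.2]
gripper_width: 0.0616
gripper_force: 0.0
```

Call:
step_arm([
  {"claw":0,"xyz":[0.7,0.06,-0.3],"dr":[0,0,0]},
  {"claw":0,"xyz":[0.7,0,0],"dr":[0,0,0]},
  {"claw":0,"xyz":[0.6,0,0],"dr":[0,0,0]},
  {"claw":0,"xyz":[0,0,0],"dr":[0,0,0]},
  {"claw":0,"xyz":[0,0,0],"dr":[0,0,0]},
])

```text
time_s: 11.6
ee_pos: [0.4914, 0.0425, 0.0553]
tcp_rot: [-0.171, 3.135, -0.0]
ft_force: [0.5, -0.1, -0.8]
gripper_width: -0.0001
gripper_force: 0.0
```

```bash
python3 where.py; python3 - <<'E'
from h import *
o=m.get_obs(); im=m.get_image('wrist')[:,:,::-1]; cv2.imwrite('pics/w6.png',cv2.resize(im,None,fx=1.5,fy=1.5))
E
```

```text
t 11.6 reader xyz mm [-98.   -0.2  55.3] fwd yaw 6.229483809856631 toolz [ 0.0018 -0.0001 -1.    ] w -6.636803309668403e-05 F [ 0.5 -0.1 -0.8]
```

View pics/w6.png

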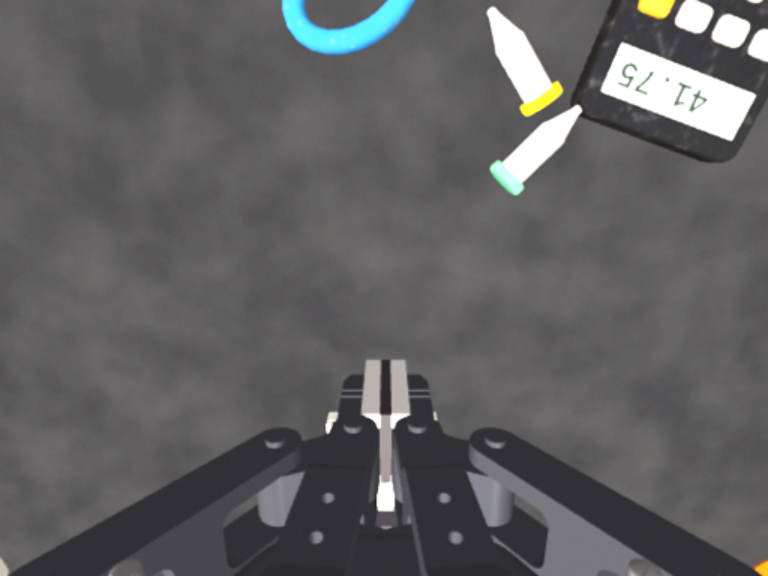

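The view shows the shut fingers with the cassette's tail corners peeking out either side at (330,415) and (437,415), so it is still seated. I'll lower behind the tail and push.

Call:
step_arm([
  {"claw":0,"xyz":[0,-0.05,0.6],"dr":[0,0,0]},
  {"claw":0,"xyz":[0,0,0.6],"dr":[0,0,0]},
  {"claw":0,"xyz":[0,0,0.42],"dr":[0,0,0]},
  {"claw":0,"xyz":[-0.3,0,0],"dr":[0,0,0]},
  {"claw":0,"xyz":[-0.2,0,0],"dr":[0,0,0]},
])

```text
time_s: 12.15
ee_pos: [0.5045, 0.0427, 0.0141]
tcp_rot: [-0.171, 3.136, -0.0]
ft_force: [0.4, -0.4, 0.5]
gripper_width: -0.0001
gripper_force: 0.0
```

```bash
python3 where.py
```

```text
t 12.15 reader xyz mm [-85.   -1.5  14.1] fwd yaw 6.240616213232435 toolz [ 0.0007 -0.     -1.    ] w -0.00014860300093331058 F [ 0.4 -0.5  0.5]
```

Call:
step_arm([
  {"claw":0,"xyz":[-0.14,0,0],"dr":[0,0,0]},
  {"claw":0,"xyz":[-0.14,0,0],"dr":[0,0,0]},
  {"claw":0,"xyz":[-0.14,0,0],"dr":[0,0,0]},
  {"claw":0,"xyz":[-0.14,0,0],"dr":[0,0,0]},
  {"claw":0,"xyz":[-0.1,0,0],"dr":[0,0,0]},
])

```text
time_s: 12.65
ee_pos: [0.5199, 0.0445, 0.0142]
tcp_rot: [-0.171, 3.137, -0.0]
ft_force: [-1.5, 0.5, -0.2]
gripper_width: -0.0
gripper_force: 0.3
```

Call:
step_arm([
  {"claw":0,"xyz":[-0.06,0,0],"dr":[0,0,0]},
  {"claw":0,"xyz":[-0.06,0,0],"dr":[0,0,0]},
  {"claw":0,"xyz":[-0.06,0,0],"dr":[0,0,0]},
  {"claw":0,"xyz":[-0.06,0,0],"dr":[0,0,0]},
  {"claw":0,"xyz":[-0.06,0,0],"dr":[0,0,0]},
])

```text
time_s: 13.15
ee_pos: [0.5271, 0.0453, 0.014]
tcp_rot: [0.171, -3.137, 0.0]
ft_force: [-0.1, -0.2, 0.4]
gripper_width: -0.0002
gripper_force: 0.3
```

```bash
python3 where.py
```

```text
t 13.15 reader xyz mm [-62.2  -1.3  14. ] fwd yaw 6.238758522221325 toolz [-0.0001 -0.     -1.    ] w -0.00022010809343155609 F [-0.2 -0.2  0.4]
```

Call:
step_arm([
  {"claw":0,"xyz":[-0.05,0,0],"dr":[0,0,0]},
  {"claw":0,"xyz":[-0.05,0,0],"dr":[0,0,0]},
  {"claw":0,"xyz":[-0.05,0,0],"dr":[0,0,0]},
  {"claw":0,"xyz":[-0.05,0,0],"dr":[0,0,0]},
  {"claw":0,"xyz":[-0.05,0,0],"dr":[0,0,0]},
])

```text
time_s: 13.65
ee_pos: [0.5334, 0.0459, 0.014]
tcp_rot: [-0.171, 3.137, -0.0]
ft_force: [-0.9, -0.2, -0.1]
gripper_width: 0.0
gripper_force: 0.1
```

```bash
python3 where.py; python3 - <<'E'
from h import *
im=m.get_image('side')[:,:,::-1]; cv2.imwrite('pics/s7.png',cv2.resize(im[160:240,210:350],None,fx=5,fy=5,interpolation=2))
E
```

```text
t 13.65 reader xyz mm [-55.9  -1.3  14. ] fwd yaw 6.240250075592572 toolz [ 0.0001 -0.     -1.    ] w 3.0436835770508917e-05 F [-0.9 -0.1 -0.1]
```

View pics/s7.png

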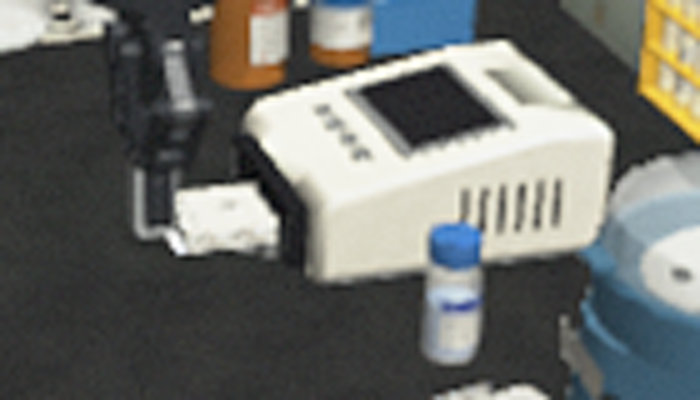

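The side view shows the fingertips at the tail (175,225), with the cassette level on the tongue and going into the slot. Continue.

Call:
step_arm([
  {"claw":0,"xyz":[-0.03,0,0],"dr":[0,0,0]},
  {"claw":0,"xyz":[-0.03,0,0],"dr":[0,0,0]},
  {"claw":0,"xyz":[-0.03,0,0],"dr":[0,0,0]},
  {"claw":0,"xyz":[-0.03,0,0],"dr":[0,0,0]},
  {"claw":0,"xyz":[-0.03,0,0],"dr":[0,0,0]},
])

```text
time_s: 14.2
ee_pos: [0.5359, 0.0464, 0.0139]
tcp_rot: [0.171, -3.135, -0.0]
ft_force: [-5.5, -1.1, 4.0]
gripper_width: 0.0
gripper_force: 2.6
```

```bash
python3 where.py
```

```text
t 14.2 reader xyz mm [-53.3  -1.2  13.9] fwd yaw 6.244899098393639 toolz [-0.0023 -0.     -1.    ] w 1.6644393999247096e-05 F [-5.6 -0.5  4. ]
```

Call:
step_arm([
  {"claw":0,"xyz":[0,0,-0.04],"dr":[0,0,0]},
  {"claw":0,"xyz":[0,0,-0.04],"dr":[0,0,0]},
  {"claw":0,"xyz":[0,0,0],"dr":[0,0,0]},
  {"claw":0,"xyz":[0,0,0],"dr":[0,0,0]},
  {"claw":0,"xyz":[0,0,0],"dr":[0,0,0]},
])

```text
time_s: 14.7
ee_pos: [0.5366, 0.0464, 0.0158]
tcp_rot: [0.171, -3.136, -0.0]
ft_force: [-4.7, -0.7, -0.7]
gripper_width: -0.0001
gripper_force: 1.8
```

```bash
python3 where.py
```

```text
t 14.7 reader xyz mm [-52.6  -1.2  15.8] fwd yaw 6.24447487701494 toolz [-0.0007  0.     -1.    ] w -9.103142375550327e-05 F [-4.8 -0.2 -0.7]
```

Call:
step_arm([
  {"claw":0,"xyz":[-0.015,0,0],"dr":[0,0,0]},
  {"claw":0,"xyz":[-0.015,0,0],"dr":[0,0,0]},
  {"claw":0,"xyz":[-0.015,0,0],"dr":[0,0,0]},
  {"claw":0,"xyz":[-0.015,0,0],"dr":[0,0,0]},
  {"claw":0,"xyz":[0,0,0],"dr":[0,0,0]},
])

```text
time_s: 15.2
ee_pos: [0.5383, 0.0466, 0.0159]
tcp_rot: [0.171, -3.137, -0.0]
ft_force: [-4.3, -0.2, -0.1]
gripper_width: -0.0001
gripper_force: 2.0
```

```bash
python3 where.py
```

```text
t 15.2 reader xyz mm [-50.9  -1.3  15.9] fwd yaw 6.2412205389157345 toolz [-0.0004  0.0001 -1.    ] w -0.00012969197043834004 F [-4.3  0.3 -0.1]
```

Call:
step_arm([
  {"claw":0,"xyz":[-0.02,0,0],"dr":[0,0,0]},
  {"claw":0,"xyz":[-0.02,0,0],"dr":[0,0,0]},
  {"claw":0,"xyz":[-0.02,0,0],"dr":[0,0,0]},
  {"claw":0,"xyz":[-0.02,0,0],"dr":[0,0,0]},
  {"claw":0,"xyz":[0,0,0],"dr":[0,0,0]},
])

```text
time_s: 15.7
ee_pos: [0.5404, 0.0467, 0.016]
tcp_rot: [0.171, -3.137, -0.0]
ft_force: [-4.7, 0.4, -0.6]
gripper_width: -0.0002
gripper_force: 2.2
```

Call:
step_arm([
  {"claw":0,"xyz":[-0.02,0,0],"dr":[0,0,0]},
  {"claw":0,"xyz":[-0.02,0,0],"dr":[0,0,0]},
  {"claw":0,"xyz":[-0.02,0,0],"dr":[0,0,0]},
  {"claw":0,"xyz":[-0.02,0,0],"dr":[0,0,0]},
  {"claw":0,"xyz":[0,0,0],"dr":[0,0,0]},
])

```text
time_s: 16.2
ee_pos: [0.5425, 0.047, 0.016]
tcp_rot: [-0.171, 3.137, 0.0]
ft_force: [-4.5, 0.6, -0.9]
gripper_width: -0.0002
gripper_force: 2.3
```

Call:
step_arm([
  {"claw":0,"xyz":[-0.02,0,0],"dr":[0,0,0]},
  {"claw":0,"xyz":[-0.02,0,0],"dr":[0,0,0]},
  {"claw":0,"xyz":[-0.02,0,0],"dr":[0,0,0]},
  {"claw":0,"xyz":[-0.02,0,0],"dr":[0,0,0]},
  {"claw":0,"xyz":[0,0,0],"dr":[0,0,0]},
])

```text
time_s: 16.7
ee_pos: [0.545, 0.0472, 0.0163]
tcp_rot: [-0.171, 3.136, -0.0]
ft_force: [-3.7, 0.6, -0.4]
gripper_width: 0.0002
gripper_force: 1.5
```

Call:
step_arm([
  {"claw":0,"xyz":[-0.02,0,0],"dr":[0,0,0]},
  {"claw":0,"xyz":[-0.02,0,0],"dr":[0,0,0]},
  {"claw":0,"xyz":[-0.02,0,0],"dr":[0,0,0]},
  {"claw":0,"xyz":[-0.02,0,0],"dr":[0,0,0]},
  {"claw":0,"xyz":[0,0,0],"dr":[0,0,0]},
])

```text
time_s: 17.2
ee_pos: [0.5466, 0.0474, 0.0161]
tcp_rot: [-0.171, 3.137, -0.0]
ft_force: [-3.1, 0.3, -0.6]
gripper_width: -0.0004
gripper_force: 1.6
```

Call:
step_arm([
  {"claw":0,"xyz":[-0.02,0,0],"dr":[0,0,0]},
  {"claw":0,"xyz":[-0.02,0,0],"dr":[0,0,0]},
  {"claw":0,"xyz":[-0.02,0,0],"dr":[0,0,0]},
  {"claw":0,"xyz":[0,0,0],"dr":[0,0,0]},
  {"claw":0,"xyz":[0,0,0],"dr":[0,0,0]},
])

```text
time_s: 17.7
ee_pos: [0.548, 0.0475, 0.0161]
tcp_rot: [-0.171, 3.137, 0.0]
ft_force: [-3.1, 0.3, -1.2]
gripper_width: 0.0002
gripper_force: 1.5
```

Call:
step_arm([
  {"claw":0,"xyz":[-0.02,0,0],"dr":[0,0,0]},
  {"claw":0,"xyz":[-0.02,0,0],"dr":[0,0,0]},
  {"claw":0,"xyz":[-0.02,0,0],"dr":[0,0,0]},
  {"claw":0,"xyz":[-0.02,0,0],"dr":[0,0,0]},
  {"claw":0,"xyz":[0,0,0],"dr":[0,0,0]},
])

```text
time_s: 18.2
ee_pos: [0.55, 0.0478, 0.016]
tcp_rot: [-0.171, 3.137, 0.0]
ft_force: [-3.1, -0.5, -1.4]
gripper_width: -0.0
gripper_force: 1.6
```

Call:
step_arm([
  {"claw":0,"xyz":[-0.02,0,0],"dr":[0,0,0]},
  {"claw":0,"xyz":[-0.02,0,0],"dr":[0,0,0]},
  {"claw":0,"xyz":[-0.02,0,0],"dr":[0,0,0]},
  {"claw":0,"xyz":[-0.02,0,0],"dr":[0,0,0]},
  {"claw":0,"xyz":[0,0,0],"dr":[0,0,0]},
])

```text
time_s: 18.7
ee_pos: [0.552, 0.048, 0.016]
tcp_rot: [-0.171, 3.137, 0.0]
ft_force: [-3.8, 0.2, -1.2]
gripper_width: -0.0001
gripper_force: 1.6
```

Call:
step_arm([
  {"claw":0,"xyz":[-0.02,0,0],"dr":[0,0,0]},
  {"claw":0,"xyz":[-0.02,0,0],"dr":[0,0,0]},
  {"claw":0,"xyz":[-0.02,0,0],"dr":[0,0,0]},
  {"claw":0,"xyz":[-0.02,0,0],"dr":[0,0,0]},
  {"claw":0,"xyz":[0,0,0],"dr":[0,0,0]},
])

```text
time_s: 19.2
ee_pos: [0.5539, 0.0482, 0.016]
tcp_rot: [-0.171, 3.137, 0.0]
ft_force: [-3.2, -0.2, -1.7]
gripper_width: 0.0001
gripper_force: 1.6
```

Call:
step_arm([
  {"claw":0,"xyz":[-0.02,0,0],"dr":[0,0,0]},
  {"claw":0,"xyz":[-0.02,0,0],"dr":[0,0,0]},
  {"claw":0,"xyz":[-0.02,0,0],"dr":[0,0,0]},
  {"claw":0,"xyz":[-0.02,0,0],"dr":[0,0,0]},
  {"claw":0,"xyz":[0,0,0],"dr":[0,0,0]},
])

```text
time_s: 19.7
ee_pos: [0.556, 0.0485, 0.016]
tcp_rot: [-0.171, 3.137, 0.0]
ft_force: [-3.4, 0.8, -1.3]
gripper_width: 0.0001
gripper_force: 1.6
```

Call:
step_arm([
  {"claw":0,"xyz":[-0.02,0,0],"dr":[0,0,0]},
  {"claw":0,"xyz":[-0.02,0,0],"dr":[0,0,0]},
  {"claw":0,"xyz":[-0.02,0,0],"dr":[0,0,0]},
  {"claw":0,"xyz":[-0.02,0,0],"dr":[0,0,0]},
  {"claw":0,"xyz":[0,0,0],"dr":[0,0,0]},
])

```text
time_s: 20.2
ee_pos: [0.558, 0.0487, 0.016]
tcp_rot: [-0.171, 3.137, 0.0]
ft_force: [-3.2, 0.6, -1.5]
gripper_width: 0.0004
gripper_force: 1.7
```

Call:
step_arm([
  {"claw":0,"xyz":[-0.02,0,0],"dr":[0,0,0]},
  {"claw":0,"xyz":[-0.02,0,0],"dr":[0,0,0]},
  {"claw":0,"xyz":[-0.02,0,0],"dr":[0,0,0]},
  {"claw":0,"xyz":[-0.02,0,0],"dr":[0,0,0]},
  {"claw":0,"xyz":[0,0,0],"dr":[0,0,0]},
])

```text
time_s: 20.7
ee_pos: [0.5599, 0.0489, 0.016]
tcp_rot: [-0.171, 3.137, 0.0]
ft_force: [-4.1, 1.1, -1.5]
gripper_width: -0.0
gripper_force: 1.7
```

Call:
step_arm([
  {"claw":0,"xyz":[-0.02,0,0],"dr":[0,0,0]},
  {"claw":0,"xyz":[-0.02,0,0],"dr":[0,0,0]},
  {"claw":0,"xyz":[-0.02,0,0],"dr":[0,0,0]},
  {"claw":0,"xyz":[-0.02,0,0],"dr":[0,0,0]},
  {"claw":0,"xyz":[0,0,0],"dr":[0,0,0]},
])

```text
time_s: 21.2
ee_pos: [0.5619, 0.0491, 0.016]
tcp_rot: [-0.171, 3.137, 0.0]
ft_force: [-3.6, 1.2, -2.4]
gripper_width: 0.0
gripper_force: 1.8
```

Call:
step_arm([
  {"claw":0,"xyz":[-0.02,0,0],"dr":[0,0,0]},
  {"claw":0,"xyz":[-0.02,0,0],"dr":[0,0,0]},
  {"claw":0,"xyz":[-0.02,0,0],"dr":[0,0,0]},
  {"claw":0,"xyz":[-0.02,0,0],"dr":[0,0,0]},
  {"claw":0,"xyz":[0,0,0],"dr":[0,0,0]},
])

```text
time_s: 21.7
ee_pos: [0.564, 0.0493, 0.016]
tcp_rot: [-0.171, 3.137, 0.0]
ft_force: [-3.6, 1.7, -0.9]
gripper_width: 0.0001
gripper_force: 1.7
```

Call:
step_arm([
  {"claw":0,"xyz":[-0.02,0,0],"dr":[0,0,0]},
  {"claw":0,"xyz":[-0.02,0,0],"dr":[0,0,0]},
  {"claw":0,"xyz":[-0.02,0,0],"dr":[0,0,0]},
  {"claw":0,"xyz":[-0.02,0,0],"dr":[0,0,0]},
  {"claw":0,"xyz":[0,0,0],"dr":[0,0,0]},
])

```text
time_s: 22.2
ee_pos: [0.5679, 0.0491, 0.0171]
tcp_rot: [-0.171, 3.133, -0.001]
ft_force: [0.1, 0.6, -0.2]
gripper_width: -0.0001
gripper_force: 0.0
```

The resistance dropped out, so the roller fell into the groove. Press gently to seat it.

Call:
step_arm([
  {"claw":0,"xyz":[-0.02,0,0],"dr":[0,0,0]},
  {"claw":0,"xyz":[-0.02,0,0],"dr":[0,0,0]},
  {"claw":0,"xyz":[0,0,0],"dr":[0,0,0]},
  {"claw":0,"xyz":[0,0,0],"dr":[0,0,0]},
  {"claw":0,"xyz":[0,0,0],"dr":[0,0,0]},
])

```text
time_s: 22.7
ee_pos: [0.5669, 0.0496, 0.0161]
tcp_rot: [-0.171, 3.137, -0.0]
ft_force: [0.4, -0.8, -0.0]
gripper_width: -0.0002
gripper_force: 0.0
```

Call:
step_arm([
  {"claw":0,"xyz":[-0.02,0,0],"dr":[0,0,0]},
  {"claw":0,"xyz":[-0.02,0,0],"dr":[0,0,0]},
  {"claw":0,"xyz":[0,0,0],"dr":[0,0,0]},
  {"claw":0,"xyz":[0,0,0],"dr":[0,0,0]},
  {"claw":0,"xyz":[0,0,0],"dr":[0,0,0]},
])

```text
time_s: 23.2
ee_pos: [0.5678, 0.0497, 0.016]
tcp_rot: [0.171, -3.137, 0.0]
ft_force: [-0.7, -0.1, -0.3]
gripper_width: 0.0003
gripper_force: 0.0
```

Call:
step_arm([
  {"claw":0,"xyz":[-0.02,0,0],"dr":[0,0,0]},
  {"claw":0,"xyz":[-0.02,0,0],"dr":[0,0,0]},
  {"claw":0,"xyz":[0,0,0],"dr":[0,0,0]},
  {"claw":0,"xyz":[0,0,0],"dr":[0,0,0]},
  {"claw":0,"xyz":[0,0,0],"dr":[0,0,0]},
])

```text
time_s: 23.7
ee_pos: [0.568, 0.0498, 0.0159]
tcp_rot: [0.171, -3.135, -0.0]
ft_force: [-3.7, -0.2, 3.3]
gripper_width: 0.0001
gripper_force: 2.0
```

Call:
step_arm([
  {"claw":0,"xyz":[-0.02,0,0],"dr":[0,0,0]},
  {"claw":0,"xyz":[-0.02,0,0],"dr":[0,0,0]},
  {"claw":0,"xyz":[0,0,0],"dr":[0,0,0]},
  {"claw":0,"xyz":[0,0,0],"dr":[0,0,0]},
  {"claw":0,"xyz":[0,0,0],"dr":[0,0,0]},
])

```text
time_s: 24.2
ee_pos: [0.5682, 0.0499, 0.0159]
tcp_rot: [0.171, -3.133, -0.0]
ft_force: [-6.7, -1.0, 5.6]
gripper_width: -0.0001
gripper_force: 3.4
```

Call:
step_arm([
  {"claw":0,"xyz":[-0.02,0,-0.02],"dr":[0,0,0]},
  {"claw":0,"xyz":[-0.015,0,0],"dr":[0,0,0]},
  {"claw":0,"xyz":[0,0,0],"dr":[0,0,0]},
  {"claw":0,"xyz":[0,0,0],"dr":[0,0,0]},
  {"claw":0,"xyz":[0,0,0],"dr":[0,0,0]},
])

```text
time_s: 24.7
ee_pos: [0.5682, 0.0499, 0.0159]
tcp_rot: [0.171, -3.131, 0.0]
ft_force: [-7.2, -1.4, 5.3]
gripper_width: 0.0002
gripper_force: 3.8
```

Call:
step_arm([
  {"claw":0,"xyz":[-0.015,0,-0.03],"dr":[0,0,0]},
  {"claw":0,"xyz":[-0.015,0,0],"dr":[0,0,0]},
  {"claw":0,"xyz":[0,0,0],"dr":[0,0,0]},
  {"claw":0,"xyz":[0,0,0],"dr":[0,0,0]},
  {"claw":0,"xyz":[0,0,0],"dr":[0,0,0]},
])

```text
time_s: 25.2
ee_pos: [0.5682, 0.05, 0.016]
tcp_rot: [0.171, -3.13, -0.0]
ft_force: [-6.7, -2.0, 2.5]
gripper_width: 0.0004
gripper_force: 3.8
```

Call:
step_arm([
  {"claw":0,"xyz":[-0.02,0,0],"dr":[0,0,0]},
  {"claw":0,"xyz":[-0.015,0,0],"dr":[0,0,0]},
  {"claw":0,"xyz":[0,0,0],"dr":[0,0,0]},
  {"claw":0,"xyz":[0,0,0],"dr":[0,0,0]},
  {"claw":0,"xyz":[0,0,0],"dr":[0,0,0]},
])

```text
time_s: 25.7
ee_pos: [0.5683, 0.05, 0.0159]
tcp_rot: [0.171, -3.128, -0.0]
ft_force: [-10.0, -1.4, 4.2]
gripper_width: -0.0002
gripper_force: 4.8
```

```bash
python3 where.py; python3 - <<'E'
from h import *
im=m.get_image('side')[:,:,::-1]; cv2.imwrite('pics/s8.png',cv2.resize(im[165:235,220:310],None,fx=7,fy=7,interpolation=2))
E
```

```text
t 25.7 reader xyz mm [-20.7  -1.1  15.9] fwd yaw 6.2656400770374585 toolz [-0.0088 -0.0005 -1.    ] w -0.00019032470233901015 F [-10.1  -0.3   4.2]
```

View pics/s8.png

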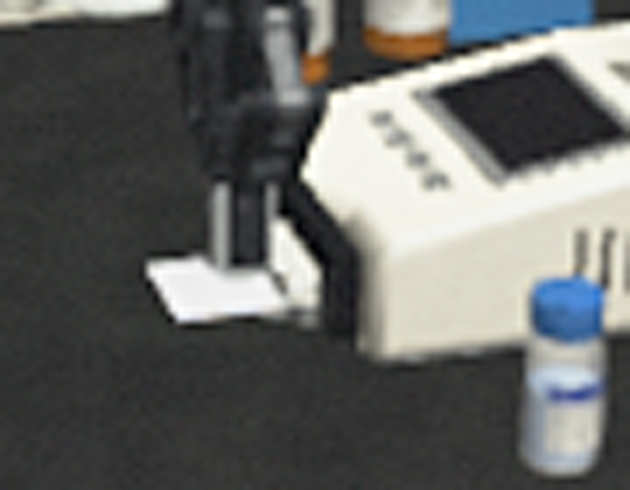

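The side view shows the fingertips at the tail (267,262) and a short stub of cassette outside the bezel. The upper finger linkage at (310,100) looks close to the housing, so I'll check from the measured moment at what height the force acts.

```bash
python3 - <<'E'
from h import *
np.set_printoptions(precision=3,suppress=True)
M=np.array([.5888,.0533,0])
F=[];T=[]
for i in range(3):
    o=m.get_obs(); F.append(o['ft_force']); T.append(o['torque']); m.get_image('top') if i<2 else 0
    print(o['ft_force'],o['torque'],o['time_s'],o['ee_pos'])
    # torque y about ref: rz*Fx - rx*Fz
im=m.get_image('wrist')[:,:,::-1]; cv2.imwrite('pics/w9.png',im)
C=cam('top'); t=m.get_image('top')[:,:,::-1]; cv2.imwrite('pics/t9.png',t)
for k in ['amber_bottle','capped_vial','bench_timer']:
    print(k,[(x['centre'],x['confidence']) for x in m.landmark_of('top',k)[:1]])
E
```

```text
[-9.655 -2.811  4.276] [-0.31   1.501  0.016] 25.75 [0.568 0.05  0.016]
[-9.783 -0.625  5.467] [-0.203  1.553 -0.009] 25.8 [0.568 0.05  0.016]
[-8.944 -1.944  5.47 ] [-0.345  1.529 -0.025] 25.85 [0.568 0.05  0.016]
amber_bottle [([174.8, 158.6], 0.67)]
capped_vial [([165.8, 298.3], 0.7)]
bench_timer [([260.2, 168.4], 0.78)]
```

The pad force follows the push at the same ratio as while sliding (about 0.5), so the load is on the cassette's tail and not on the housing. But the tip also presses down, which adds friction. I'll back off, rise a little and press again cleanly.

Call:
step_arm([
  {"claw":0,"xyz":[0.1,0,0],"dr":[0,0,0]},
  {"claw":0,"xyz":[0.1,0,0],"dr":[0,0,0]},
  {"claw":0,"xyz":[0,0,0],"dr":[0,0,0]},
  {"claw":0,"xyz":[0,0,0],"dr":[0,0,0]},
  {"claw":0,"xyz":[0,0,0],"dr":[0,0,0]},
])

```text
time_s: 26.6
ee_pos: [0.568, 0.0497, 0.0175]
tcp_rot: [-0.171, 3.136, -0.0]
ft_force: [-0.6, 0.7, 0.4]
gripper_width: 0.0004
gripper_force: 0.1
```

```bash
python3 where.py; python3 - <<'E'
from h import *
print(m.get_obs()['torque'])
E
```

```text
t 26.6 reader xyz mm [-21.   -1.3  17.5] fwd yaw 6.240260176179838 toolz [ 0.0014  0.     -1.    ] w 0.00036640165867556177 F [-0.5  0.8  0.4]
[0.0037365  0.03891215 0.0353914 ]
```

Call:
step_arm([
  {"claw":0,"xyz":[-0.03,0,-0.015],"dr":[0,0,0]},
  {"claw":0,"xyz":[-0.03,0,-0.015],"dr":[0,0,0]},
  {"claw":0,"xyz":[-0.03,0,-0.015],"dr":[0,0,0]},
  {"claw":0,"xyz":[-0.03,0,-0.015],"dr":[0,0,0]},
  {"claw":0,"xyz":[0,0,0],"dr":[0,0,0]},
])

```text
time_s: 27.1
ee_pos: [0.5683, 0.0499, 0.0178]
tcp_rot: [0.171, -3.132, -0.0]
ft_force: [-4.0, -0.5, -1.7]
gripper_width: -0.0
gripper_force: 2.5
```

```bash
python3 where.py; python3 - <<'E'
from h import *
print(m.get_obs()['torque'])
E
```

```text
t 27.1 reader xyz mm [-20.8  -1.2  17.8] fwd yaw 6.254563306945303 toolz [-0.0045 -0.0002 -1.    ] w -2.5070846040657244e-06 F [-4.1 -0.1 -1.7]
[-0.16646304  0.86905701  0.01799635]
```

Call:
step_arm([
  {"claw":0,"xyz":[-0.03,0,0],"dr":[0,0,0]},
  {"claw":0,"xyz":[-0.03,0,0],"dr":[0,0,0]},
  {"claw":0,"xyz":[0,0,0],"dr":[0,0,0]},
  {"claw":0,"xyz":[0,0,0],"dr":[0,0,0]},
  {"claw":0,"xyz":[0,0,0],"dr":[0,0,0]},
])

```text
time_s: 27.6
ee_pos: [0.5684, 0.05, 0.0176]
tcp_rot: [0.171, -3.129, -0.0]
ft_force: [-7.2, -2.3, 1.2]
gripper_width: 0.0003
gripper_force: 4.0
```

Call:
step_arm([
  {"claw":0,"xyz":[-0.03,0,-0.01],"dr":[0,0,0]},
  {"claw":0,"xyz":[-0.02,0,-0.01],"dr":[0,0,0]},
  {"claw":0,"xyz":[0,0,0],"dr":[0,0,0]},
  {"claw":0,"xyz":[0,0,0],"dr":[0,0,0]},
  {"claw":0,"xyz":[0,0,0],"dr":[0,0,0]},
])

```text
time_s: 28.1
ee_pos: [0.5685, 0.05, 0.0177]
tcp_rot: [0.171, -3.127, -0.0]
ft_force: [-10.0, -1.9, 0.7]
gripper_width: -0.0
gripper_force: 4.8
```

10 N with almost no vertical load: latched. Back away and check.

Call:
step_arm([
  {"claw":0,"xyz":[0.2,0,0],"dr":[0,0,0]},
  {"claw":0,"xyz":[0.6,0,0],"dr":[0,0,0]},
  {"claw":0,"xyz":[0.9,0,0],"dr":[0,0,0]},
  {"claw":0,"xyz":[0.9,0,-0.8],"dr":[0,0,0]},
  {"claw":0,"xyz":[0.9,0,-0.9],"dr":[0,0,0]},
])

```text
time_s: 28.6
ee_pos: [0.4862, 0.0408, 0.0623]
tcp_rot: [-0.171, 3.135, 0.0]
ft_force: [-0.3, -0.6, 0.2]
gripper_width: -0.0003
gripper_force: 0.0
```

Call:
step_arm([
  {"claw":0,"xyz":[0.9,0,-0.9],"dr":[0,0,0]},
  {"claw":0,"xyz":[0.9,0,-0.9],"dr":[0,0,0]},
  {"claw":0,"xyz":[0.6,0,-0.9],"dr":[0,0,0]},
  {"claw":0,"xyz":[0,0,-0.5],"dr":[0,0,0]},
  {"claw":0,"xyz":[0,0,0],"dr":[0,0,0]},
])

```text
time_s: 29.1
ee_pos: [0.4299, 0.034, 0.1448]
tcp_rot: [-0.17, 3.128, -0.002]
ft_force: [0.4, 0.1, -0.7]
gripper_width: 0.0002
gripper_force: 0.0
```

```bash
python3 where.py; python3 - <<'E'
from h import *
o=m.get_obs(); C=cam('wrist',o); im=m.get_image('wrist')[:,:,::-1].copy()
M=np.array([.5888,.0533,0]);y=np.radians(6.2);d=np.array([np.cos(y),np.sin(y),0]);l=np.array([-d[1],d[0],0])
for x in (-50,-10,0): print(x,proj(C,M+d*x/1e3+[0,0,.012 if x else .022]),proj(C,M+d*x/1e3+l*-.025+[0,0,.022]))
t=m.landmark_of('wrist','cassette_tail'); print(t)
if t: e=plane(C,t[0]['centre'],.012)-M; print(e@d,e@l)
C2=cam('top')
p=proj(C,M+[-.02,0,.02]).astype(int); r0=max(0,min(384-120,p[0]-60)); c0=max(0,min(512-160,p[1]-80)); print(r0,c0)
cv2.imwrite('pics/w10.png',cv2.resize(im[r0:r0+120,c0:c0+160],None,fx=5,fy=5,interpolation=2))
E
```

```text
t 29.1 reader xyz mm [-160.1   -2.   144.8] fwd yaw 6.230119070742927 toolz [ 0.0091 -0.0007 -1.    ] w 0.000204432926045979 F [ 0.4  0.1 -0.7]
-50 [285.96657917 258.48958234] [291.66340985 234.32642543]
-10 [317.03221407 258.40960162] [323.41978025 235.17433099]
0 [331.00945225 258.42830743] [330.98046743 235.37620383]
[{'centre': [315.9, 259.1], 'confidence': 0.59}, {'centre': [355.5, 260.4], 'confidence': 0.58}]
-0.011513436124145206 0.0007590212418134136
254 180
```

View pics/w10.png

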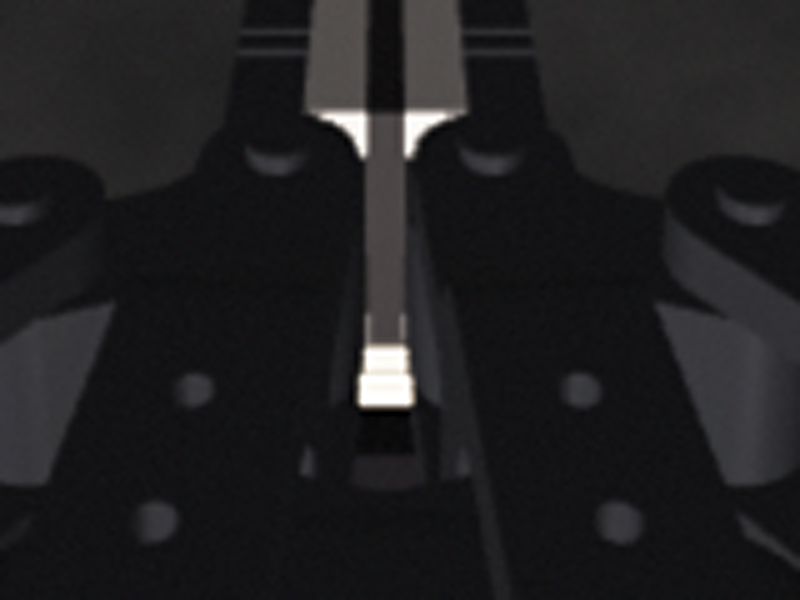

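Through the gap in the fingers the tail shows at (385,375), about 10 to 11 mm outside the bezel. That is where it was when it latched, so it has stayed put. Handing in.

```bash
python3 -c "
from rig import manip as m
print(m.sign_off())"
```

```text
the job is handed in; nothing more can be done
None
```

The cassette is in the reader and latched: the roller dropped into the groove, I pressed to about 10 N against the stop, then let go; about 10 mm of the grip end stays outside, and I handed in at about 29 s. I viewed 11 pictures, one over the limit of 10.

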